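# Post a spent filter cartridge through the return chute flap

### The arm

A 6-joint arm with a two-finger parallel gripper is mounted at the origin on the work surface. World frame = base frame: x ahead of the robot, y to its left, z up, the work surface at z = 0. Lengths are in m, angles in rad, forces in N, time in s.
With the tool pointing down it reaches from about 0.25 to 0.8 m from the base axis. Payload 8.5 kg.
Tool frame: the origin (TCP) lies at the very end of the fingers, on their centre line; the grasp point (between the pads) lies r.hold_point_z behind it (r.hold_point_z is the distance from the TCP to the grasp point, in m); z points along the fingers, y is the line along which they close (so a half turn about z gives the same grasp; the last joint's range is limited). The gripper opens to 85 mm and grips with 20 to 120 N. Pads are 22 mm wide; open, the fingers measure 114 mm over their backs; the gripper's body (76 mm by 85 mm) begins 54 mm behind the grasp point. The pads swing forward as they close: fully open they stand 13 mm farther back than shut.
Start: joints at [1.31, 0.238, -0.013, 1.319, 0, 1.571], TCP at [0.135, 0.507, 0.231] pointing down, gripper open.
Joint ranges: [-2.66, 2.66], [-1.03, 1.9], [-1.14, 1.46], [-1.82, 2.27], [-1.45, 1.34], [-3.14, 3.14]. Speed limits (rad/s): [2.22, 2.22, 2.79, 3.14, 3.14, 3.14].

### API

Orientations are given as a unit quaternion [w, x, y, z].
In Python, from rig import sensors, viewer, ticket, finder, r gives the robot as it stands. The module is installed in compiled form; this text tells all that it offers.
- The arm moves only by the tool drive_tool, never from a script. Its argument "deltas" is a list of rows, each an object with "linear": the shift along the tool's x, y, z in mm, a list of three; "yaw": the turn about the tool's z in rad; "claw": the closure in counts, from 0 (fully open) to 255 (shut). In form: [{"linear": [tx, ty, tz], "yaw": yaw, "claw": claw}, ...]. A call has 1 to 20 rows; each row shifts and turns the commanded pose from where the row before left it, along the tool's axes as they then stand; what a row does not reach is not made up. A row lasts 1/10 s, in which the tool goes at most 50 mm and 8.59 degrees, less where a joint would pass 70% of its speed; a pose out of reach is approached as far as the arm can. A call with a gripper value outside its range is refused whole. The fingers move at their own pace and stop on an object; "force" is the grip in N (left out, the last holds). Time passes only in rows, so rows that do not move let the fingers close. It gives the time, the measured TCP pose, the force, the opening and the grip force at its end, in the units of the state.
- sensors.get_state(): the state, without advancing time (a new reading comes with each control period).
- viewer.snapshot(name): name is "scene" or "top" or "wrist"; returns the picture (384x512x3 uint8, red, green, blue); there is no depth.
- viewer.get_calibration(name): a dict with "K" (3x3 intrinsics, pixels), "xyz" and "attitude" of the camera in the world; the wrist camera has in their place "T_tool_cam" (4x4, takes a point from camera to tool coordinates, whose origin is the TCP and whose axes are the flange's). Camera axes: x right, y down, z forward; pixel columns grow to the right and rows downward; lengths in m; the calibration is good to about 2 mm. A picture is of the moment at which its call begins: read the wrist's pose just before it. get_calibration takes no time and is no camera call.
- ticket.hand_in(): hands the job in; it is judged then, once.
Trained networks look in the newest picture that a camera, given by its name, has taken for a name from the list of things; names that differ only in an ending like _2 or _b are one class to them, and where a whole thing is asked for, a point or a joint stands for the part that bears it (a point fixed in the world has none). Each returns a list of dicts, best first, with "conf" (0 to 1); they miss things now and then, are a little off and sometimes report something else, mostly with a low value. They report only what shows in the picture. A call takes as long as a camera call.
- finder.recognise(query, camera): "pixel" ([row, column] in pixels, amid what is visible of it).
The state is a dict: "time": time; "q": joint angles; "qd": joint speeds; "joint_efforts": joint torques, N m; "ee_pos": TCP position; "tool_rot": TCP orientation; "ft_force": force on the tool from outside, world axes, zero at the start; "wrist_torque": the same for the moment, N m; "opening": finger opening in m; "finger_force": force on a finger pad.
Only numpy, scipy, OpenCV 4.12 (cv2) and the standard library are available. Lean on these libraries where they do the work, as an engineer would, in place of code of your own. Each camera call takes 0.05 s, during which the arm holds its last target. There are 200 camera calls.

### The job

Push the spent square cartridge across the steel tray and in through the hanging flap of the return chute, so that it drops into the box, then draw back so that the flap swings shut behind it. Only push it along the tray with the fingertips or the outside of the fingers, never lift or carry it, and leave the jar on the tray and the beaker and bottle beside the box where they stand.

Things in the scene. Friction and masses are not known exactly. Their poses are not given: they have to be found in the camera images.
- chute: Return chute, fixed. x points inwards (tray to flap to box), y left, z up; origin at bench height, mid-line, where the tray ends and the box begins. Tray: flat bare steel deck on a white plinth, top 80 mm above the bench, x -170 to 0, y -130 to 130 mm, no rim, straight drop at its edges. A part pushed past x = 0 by more than half its length tips over the end and falls into the box.
- hood_roof (a point): Centre of the top of the clear flat roof over the flap, 141 mm above the bench (61 mm above the tray), spanning x 0 to 60, y -100 to 100 mm of the chute, with white cheeks at its sides. Behind it the white box is open at the top and reaches x = 160 mm; its walls are 85 mm high, its dark inner floor is 4 mm above the bench, 76 mm below the tray. Axes as the chute.
- mouth (a point): Middle of the mouth's lower edge: the tray's end, at tray height. The mouth is the opening in the box's front wall (which is 6 mm thick, from x = 0 inwards), 84 mm wide (y -42 to 42 mm), from the tray up to a lintel 52 mm above it. Axes as the chute.
- guides (a point): Mid-point between the outer ends of two straight steel guide fences on the tray, at their top edge. They are 20 mm high, 3 mm thick and funnel to the mouth: from y = +-62 mm at 43 mm before the tray's end to y = +-44 mm at the end.
- flap (a joint): Flap of the mouth: bare aluminium plate 76 mm wide, 44 mm long, 50 g, 9 mm behind the tray's end, hung from a hinge along y 50 mm above the tray; its lower edge is 4 mm above the tray. 0 rad = shut; grows to 1.5 as the lower edge swings into the box and up. Opens inwards only, with under 1 N, and falls shut by its own weight in about half a second.
- cartridge_center (a point): Centre (half-way up) of the spent cartridge, a loose square white plastic block 46 x 46 x 28 mm high with a grey disc and a steel dot on its top, about 80 to 170 g, standing flat on the tray to the left or right of the mouth. Its axes: x and y along its sides, z up.
- jar_at (a point): Centre (half-way up) of a round brown glass jar with a white cap, 36 mm in diameter, 42 mm high, standing on the tray on the other side; to be left alone.
- beaker: An open glass beaker, 64 mm in diameter and 75 mm high, on the bench beside the box; origin at the centre of its underside; to be left alone.
- reagent: A brown reagent bottle with a blue cap, 56 mm in diameter and 120 mm high, on the bench on the box's other side; origin at the centre of its underside; to be left alone.

How it is judged:
By the outcome, as a careful person would: the job done as asked, in the order asked, and still so for the second after the job is handed in, with the robot touching nothing.
It also fails if it takes over 51 s, if anything falls off the work surface, if the arm or the gripper's body presses on something with over 40 N, if the wrist force passes 120 N, or if a joint passes its speed limit or range.

## Working session

There is one attempt and no reset: what is moved stays moved. The work goes in short steps, Python scripts to look and compute and a tool call to move; the robot and the scene stay as the last step left them, time stands still between calls to the robot, and variables do not carry over. Pictures are saved under pics/ and viewed, at most 10 in all, crops included, and the job is handed in when it is done.

Besides the shell and the picture viewer there is one more tool, called as name(argument=value, ...) on one line, values as JSON. drive_tool: Moves the arm, as the interface text tells. Its arguments: {"type":"object","properties":{"deltas":{"type":"array","items":{"type":"object","properties":{"linear":{"type":"array","items":{"type":"number"}},"yaw":{"type":"number"},"claw":{"type":"number"}}}},"force":{"type":"number"}},"required":["deltas"]}

```bash
mkdir -p pics; cat > h.py <<'E'
from rig import sensors, viewer, ticket, finder, r
import numpy as np, cv2
E
python3 - <<'E'
from h import *
s=sensors.get_state();print(s, r.hold_point_z)
for n in ["scene","top"]:
    im=viewer.snapshot(n);cv2.imwrite(f"pics/{n}0.png",im[:,:,::-1])
    print(n,viewer.get_calibration(n))
    for q in ["chute","hood_roof","mouth","guides","flap","cartridge_center","jar_at","beaker","reagent"]:
        print(q,[(np.round(d["pixel"],1).tolist(),round(d["conf"],2)) for d in finder.recognise(q,n)[:2]])
E
```

```text
{'time': 0.0, 'q': array([ 1.30999907e+00,  2.38788214e-01, -1.42374135e-02,  1.31920711e+00,
        1.40528580e-06,  1.57078006e+00]), 'qd': array([-0.00070589,  0.00050867,  0.00114694,  0.00032857,  0.00179967,
        0.0005656 ]), 'joint_efforts': array([ 3.02981745e-03, -5.38783085e+01,  3.46438122e+01,  1.82881008e-02,
        2.33359006e-04, -7.10873195e-06]), 'ee_pos': array([0.13526558, 0.50685087, 0.23068029]), 'tool_rot': array([-9.40902952e-05,  1.30021299e-01,  9.91510941e-01, -7.12015904e-04]), 'ft_force': array([ 0.27935428,  0.8318867 , -0.08874306]), 'wrist_torque': array([ 0.02589231, -0.0139887 , -0.00840448]), 'finger_force': 0.0, 'opening': 0.08591458505230987} 0.0187
scene {'K': array([[453.32075696,   0.        , 258.88778987],
       [  0.        , 453.32075696, 197.61779613],
       [  0.        ,   0.        ,   1.        ]]), 'xyz': array([ 1.43137895, -0.12400458,  0.7067997 ]), 'attitude': array([-0.3589751 ,  0.6872781 ,  0.56465279, -0.28275945])}
chute [([220.4, 210.4], 0.95)]
hood_roof [([221.1, 210.7], 0.77)]
mouth [([220.0, 213.3], 0.82)]
guides [([220.4, 212.1], 0.93)]
flap [([202.9, 211.7], 0.82)]
cartridge_center [([174.7, 182.6], 0.62)]
jar_at [([171.6, 244.0], 0.58), ([220.6, 211.9], 0.28)]
beaker [([236.9, 311.4], 0.61)]
reagent [([249.3, 94.2], 0.66)]
top {'K': array([[435.57881773,   0.        , 255.77598108],
       [  0.        , 435.57881773, 193.36003477],
       [  0.        ,   0.        ,   1.        ]]), 'xyz': array([0.52533295, 0.02902209, 0.96201081]), 'attitude': array([-0.03561533,  0.71400161, -0.69829756,  0.03624573])}
chute [([223.7, 292.9], 0.71)]
hood_roof [([220.0, 294.2], 0.56)]
mouth [([218.9, 291.8], 0.61)]
guides [([220.6, 294.8], 0.69)]
flap []
cartridge_center [([266.4, 325.8], 0.62)]
jar_at [([254.3, 246.6], 0.73), ([220.0, 293.5], 0.16)]
beaker [([156.2, 196.3], 0.96)]
reagent [([181.7, 417.7], 0.84)]
```

```bash
python3 - <<'E'
import cv2
im=cv2.imread("pics/top0.png")[100:340,140:460]
cv2.imwrite("pics/top0c.png",cv2.resize(im,None,fx=2.5,fy=2.5,interpolation=cv2.INTER_CUBIC))
E
```

```text
(no output)
```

View pics/top0c.png

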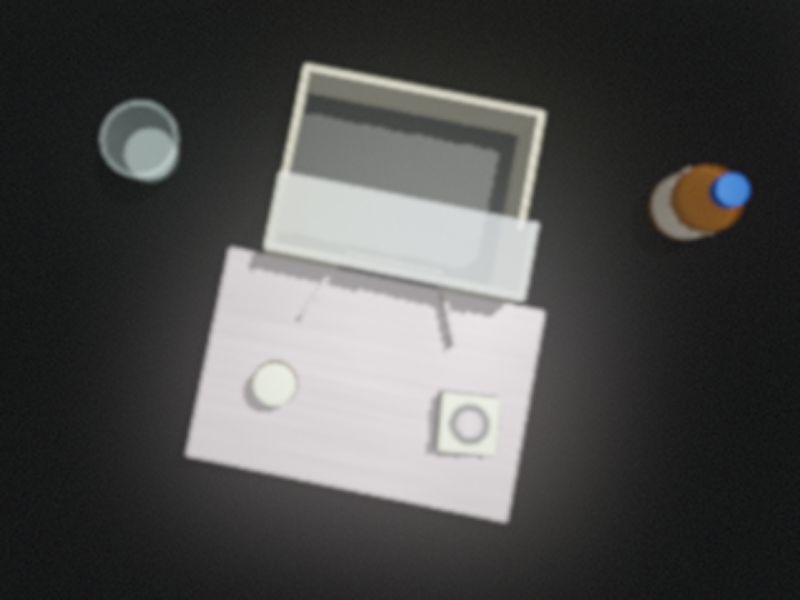

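View pics/scene0.png

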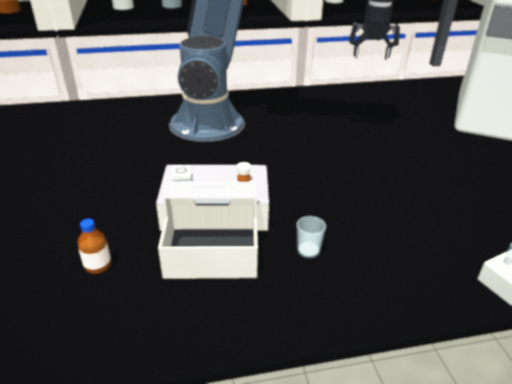

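The top crop shows the tray corners at (230,247), (545,311), (509,522) and (186,457). The cartridge is on the right at about (469,423), nearly aligned with the image axes. The jar is on the left at (275,384), and the chute points up and slightly right.

```bash
cat >> h.py <<'E'
from scipy.spatial.transform import Rotation as R
from scipy.optimize import least_squares
c=viewer.get_calibration("top")
Rc=R.from_quat(np.roll(c["attitude"],-1)).as_matrix()
def top(u,v,z):
    d=Rc@np.linalg.inv(c["K"])@[u,v,1]; return (c["xyz"]+d*(z-c["xyz"][2])/d[2])[:2]
def crop(x,y,z): return top(140+(x+.5)/2.5-.5,100+(y+.5)/2.5-.5,z)
def fit(P,Q):
    f=lambda p:((R.from_euler("z",p[2]).as_matrix()[:2,:2]@P.T).T+p[:2]-Q).ravel()
    s=least_squares(f,[*Q.mean(0),0]); return s.x,s.fun.reshape(-1,2)
E
python3 - <<'E'
from h import *
Q=[crop(*p,.08) for p in [(230,247),(545,311),(509,522),(186,457)]]+[crop(*p,.141) for p in [(279,172),(540,223),(525,300),(264,249)]]
P=np.array([(0,.13),(0,-.13),(-.17,-.13),(-.17,.13),(.06,.1),(.06,-.1),(0,-.1),(0,.1)])
p,e=fit(P,np.array(Q));print("chute",p,np.round(e*1e3,1).tolist())
M=R.from_euler("z",p[2]).as_matrix()[:2,:2]
K=np.array([crop(*q,.108) for q in [(439,391),(499,396),(497,455),(438,452)]])
k,e=fit(np.array([(.023,.023),(.023,-.023),(-.023,-.023),(-.023,.023)]),K)
print("cart",k,np.round(e*1e3,1).tolist(),"in chute",M.T@(k[:2]-p[:2]),k[2]-p[2])
j=crop(275,384,.122);print("jar",j,M.T@(j-p[:2]))
for q in [(299,320),(448,347)]: print("guide",M.T@(crop(*q,.1)-p[:2]))
E
```

```text
chute [ 0.58017679 -0.05010316 -0.17463727] [[-1.0, -0.0], [0.1, 0.0], [0.4, 0.8], [0.5, -0.9], [0.1, -0.8], [0.1, 1.1], [-0.4, 0.2], [0.2, -0.4]]
cart [ 0.46816931 -0.11196953 -0.03210899] [[-0.7, -0.6], [0.7, 0.0], [-0.1, 0.1], [0.1, 0.5]] in chute [-0.09955447 -0.08038676] 0.14252827764487588
jar [0.49562791 0.03828602] [-0.09862056  0.0723543 ]
guide [-0.04662752  0.06373914]
guide [-0.04447793 -0.05548065]
```

drive_tool(deltas=[{"linear": [0, 0, 0], "yaw": -0.0867, "claw": 215}, {"linear": [-23, -32, 0], "yaw": 0, "claw": 215}, {"linear": [-23, -32, 0], "yaw": 0, "claw": 215}, {"linear": [-23, -32, 0], "yaw": 0, "claw": 215}, {"linear": [-23, -32, 0], "yaw": 0, "claw": 215}, {"linear": [-23, -32, 0], "yaw": 0, "claw": 215}, {"linear": [-23, -32, 0], "yaw": 0, "claw": 215}, {"linear": [-23, -32, 0], "yaw": 0, "claw": 215}, {"linear": [-23, -32, 0], "yaw": 0, "claw": 215}, {"linear": [-23, -32, 0], "yaw": 0, "claw": 215}, {"linear": [-23, -32, 0], "yaw": 0, "claw": 215}, {"linear": [-23, -32, 0], "yaw": 0, "claw": 215}, {"linear": [-23, -32, 0], "yaw": 0, "claw": 215}, {"linear": [-23, -32, 0], "yaw": 0, "claw": 215}, {"linear": [-23, -32, 0], "yaw": 0, "claw": 215}, {"linear": [-23, -32, 0], "yaw": 0, "claw": 215}, {"linear": [-23, -32, 0], "yaw": 0, "claw": 215}, {"linear": [-23, -32, 0], "yaw": 0, "claw": 215}, {"linear": [-23, -32, 0], "yaw": 0, "claw": 215}, {"linear": [-22, -35, 0], "yaw": 0, "claw": 215}], force=20)

```text
time: 3.0
ee_pos: [0.4595, -0.1717, 0.2314]
tool_rot: [0.0, 0.087, 0.996, -0.0]
ft_force: [0.5, 1.2, -0.3]
opening: 0.0133
finger_force: 0.0
```

```bash
cat >> h.py <<'E'
CH=np.array([0.58018,-0.0501,-0.17464]); M=R.from_euler("z",CH[2]).as_matrix()[:2,:2]
def pose():
    s=sensors.get_state(); t=R.from_quat(np.roll(s["tool_rot"],-1)).as_matrix()
    ty=M.T@t[:2,1]
    print("t %.2f chute xy mm"%s["time"],np.round(1e3*(M.T@(s["ee_pos"][:2]-CH[:2])),1),"z %.1f"%(1e3*s["ee_pos"][2]),"tool y off chute y %.4f"%np.arctan2(-ty[0],ty[1]),"open %.1f"%(1e3*s["opening"]),"F",np.round(s["ft_force"],1))
E
python3 -c "
from h import *
pose();print(viewer.get_calibration('wrist'))"
```

```text
t 3.00 chute xy mm [ -97.7 -140.7] z 231.4 tool y off chute y 0.0005 open 13.3 F [ 0.5  1.2 -0.3]
{'K': array([[288.72344069,   0.        , 256.84061061],
       [  0.        , 288.72344069, 185.07790028],
       [  0.        ,   0.        ,   1.        ]]), 'T_tool_cam': array([[-9.03459635e-04, -9.61906919e-01, -2.73375681e-01,
         6.97585922e-02],
       [ 9.99999343e-01, -1.06191379e-03,  4.31652073e-04,
         5.60254606e-04],
       [-7.05510521e-04, -2.73375111e-01,  9.61907246e-01,
        -1.42840055e-01],
       [ 0.00000000e+00,  0.00000000e+00,  0.00000000e+00,
         1.00000000e+00]])}
```

drive_tool(deltas=[{"linear": [2, 0, 25], "yaw": 0, "claw": 215}, {"linear": [0, 0, 30], "yaw": 0, "claw": 215}, {"linear": [0, 0, 30], "yaw": 0, "claw": 215}, {"linear": [0, 0, 25], "yaw": 0, "claw": 215}, {"linear": [0, 0, 18], "yaw": 0, "claw": 215}, {"linear": [0, 0, 10], "yaw": 0, "claw": 215}, {"linear": [0, 0, 4], "yaw": 0, "claw": 215}, {"linear": [0, 5, 0], "yaw": 0, "claw": 215}, {"linear": [0, 5, 0], "yaw": 0, "claw": 215}, {"linear": [0, 5, 0], "yaw": 0, "claw": 215}, {"linear": [0, 5, 0], "yaw": 0, "claw": 215}, {"linear": [0, 5, 0], "yaw": 0, "claw": 215}, {"linear": [0, 5, 0], "yaw": 0, "claw": 215}, {"linear": [0, 5, 0], "yaw": 0, "claw": 215}, {"linear": [0, 5, 0], "yaw": 0, "claw": 215}])

```text
time: 4.5
ee_pos: [0.464, -0.13, 0.0894]
tool_rot: [0.0, 0.087, 0.996, -0.0]
ft_force: [-0.9, -1.3, 1.2]
opening: 0.0136
finger_force: 0.9
```

```bash
cat > look.py <<'E'
from h import *
import sys
pose()
im=viewer.snapshot("top")[180:300,230:390]
cv2.imwrite(f"pics/{sys.argv[1]}.png",cv2.resize(im[:,:,::-1],None,fx=5,fy=5,interpolation=cv2.INTER_CUBIC))
E
python3 look.py a
```

```text
t 4.50 chute xy mm [-100.5  -98.8] z 89.4 tool y off chute y 0.0006 open 13.6 F [-0.9 -1.3  1.2]
```

View pics/a.png

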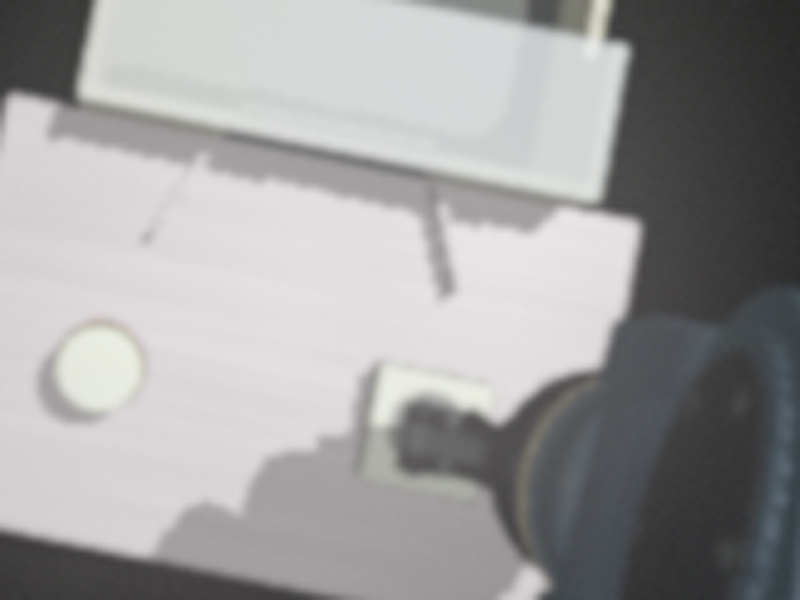

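The cartridge is now square to the chute. Its left corners are at (382,362) and (360,478), the jar at (100,368) hasn't moved, and the finger is against the right face.

```bash
python3 -c "
from h import *
for q in [(382,362),(360,478),(490,382)]: print(1e3*(M.T@(top(230+q[0]/5-.4,180+q[1]/5-.4,.108)-CH[:2])))
for q in [(450,295),(148,242)]: print(1e3*(M.T@(top(230+q[0]/5-.4,180+q[1]/5-.4,.1)-CH[:2])))"
```

```text
[-75.28508698 -34.45517018]
[-120.6861376   -34.29533495]
[-74.65603759 -77.04154374]
[-44.40347981 -56.8720116 ]
[-47.24791147  63.81392563]
```

drive_tool(deltas=[{"linear": [0, 5, 0], "yaw": 0, "claw": 215}, {"linear": [0, 5, 0], "yaw": 0, "claw": 215}, {"linear": [0, 5, 0], "yaw": 0, "claw": 215}, {"linear": [0, 5, 0], "yaw": 0, "claw": 215}, {"linear": [0, 5, 0], "yaw": 0, "claw": 215}, {"linear": [0, 5, 0], "yaw": 0, "claw": 215}, {"linear": [0, 5, 0], "yaw": 0, "claw": 215}, {"linear": [0, 5, 0], "yaw": 0, "claw": 215}, {"linear": [0, 4, 0], "yaw": 0, "claw": 215}, {"linear": [0, 3, 0], "yaw": 0, "claw": 215}, {"linear": [0, 0, 0], "yaw": 0, "claw": 215}, {"linear": [0, -10, 0], "yaw": 0, "claw": 215}, {"linear": [0, -20, 0], "yaw": 0, "claw": 215}, {"linear": [0, -20, 0], "yaw": 0, "claw": 215}, {"linear": [0, 0, 0], "yaw": 0, "claw": 215}])

```text
time: 6.05
ee_pos: [0.463, -0.1354, 0.0893]
tool_rot: [0.0, 0.088, 0.996, -0.0]
ft_force: [-0.2, -0.3, 0.7]
opening: 0.0138
finger_force: 0.0
```

```bash
python3 look.py b
```

```text
t 6.05 chute xy mm [-100.6 -104.4] z 89.3 tool y off chute y -0.0017 open 13.8 F [-0.2 -0.3  0.7]
```

View pics/b.png

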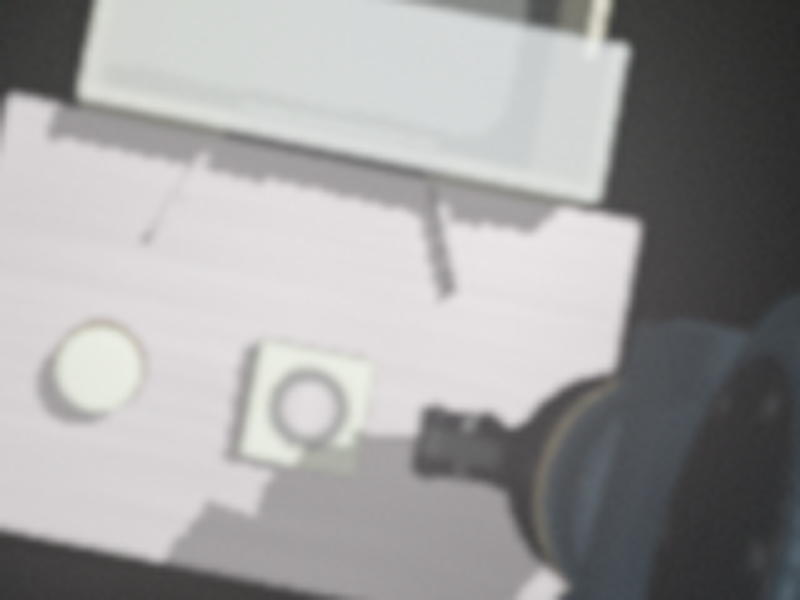

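The cartridge now sits in front of the mouth, centred at about (308,407). Its top corners are at (260,340), (373,360), (352,472) and (242,458). The finger is clear on the right, and the jar hasn't moved.

```bash
python3 -c "
from h import *
Q=np.array([M.T@(top(230+q[0]/5-.4,180+q[1]/5-.4,.108)-CH[:2]) for q in [(260,340),(373,360),(352,472),(242,458)]])
k,e=fit(np.array([(.023,.023),(.023,-.023),(-.023,-.023),(-.023,.023)]),Q);print(k,e*1e3)"
```

```text
[-0.09814501 -0.00902286  0.03271612] [[ 0.31209115  1.0243243 ]
 [ 0.80620022 -0.37879691]
 [-1.33979117 -1.92773466]
 [ 0.2214998   1.28220727]]
```

drive_tool(deltas=[{"linear": [0, 15, 0], "yaw": 0, "claw": 215}, {"linear": [0, 15, 0], "yaw": 0, "claw": 215}, {"linear": [0, 10, 0], "yaw": 0, "claw": 215}, {"linear": [0, 5, 0], "yaw": 0, "claw": 215}, {"linear": [0, 5, 0], "yaw": 0, "claw": 215}, {"linear": [0, 5, 0], "yaw": 0, "claw": 215}, {"linear": [0, 4, 0], "yaw": 0, "claw": 215}, {"linear": [0, 2, 0], "yaw": 0, "claw": 215}, {"linear": [0, 0, 0], "yaw": 0, "claw": 215}, {"linear": [0, 0, 0], "yaw": 0, "claw": 215}])

```text
time: 7.1
ee_pos: [0.4739, -0.0732, 0.0893]
tool_rot: [0.0, 0.087, 0.996, 0.0]
ft_force: [-0.1, -1.0, -0.4]
opening: 0.0136
finger_force: 0.0
```

```bash
python3 -c "
from h import *
pose()"
```

```text
t 7.10 chute xy mm [-100.6  -41.2] z 89.3 tool y off chute y 0.0005 open 13.6 F [-0.1 -1.  -0.4]
```

drive_tool(deltas=[{"linear": [0, -10, 0], "yaw": 0, "claw": 215}, {"linear": [0, -20, 0], "yaw": 0, "claw": 215}, {"linear": [20, 0, 0], "yaw": 0, "claw": 215}, {"linear": [25, 0, 0], "yaw": 0, "claw": 215}, {"linear": [10, 0, 0], "yaw": 0, "claw": 215}, {"linear": [0, 20, 0], "yaw": 0, "claw": 215}, {"linear": [0, 25, 0], "yaw": 0, "claw": 215}, {"linear": [0, 20, 0], "yaw": 0, "claw": 215}, {"linear": [0, 8, 0], "yaw": 0, "claw": 215}, {"linear": [0, 0, 0], "yaw": 0, "claw": 215}])

```text
time: 8.1
ee_pos: [0.4277, -0.021, 0.0894]
tool_rot: [0.0, 0.086, 0.996, -0.0]
ft_force: [-0.4, 0.2, 0.2]
opening: 0.0135
finger_force: 0.0
```

```bash
python3 look.py c
```

```text
t 8.10 chute xy mm [-155.2    2.2] z 89.4 tool y off chute y 0.0022 open 13.5 F [-0.4  0.2  0.2]
```

View pics/c.png

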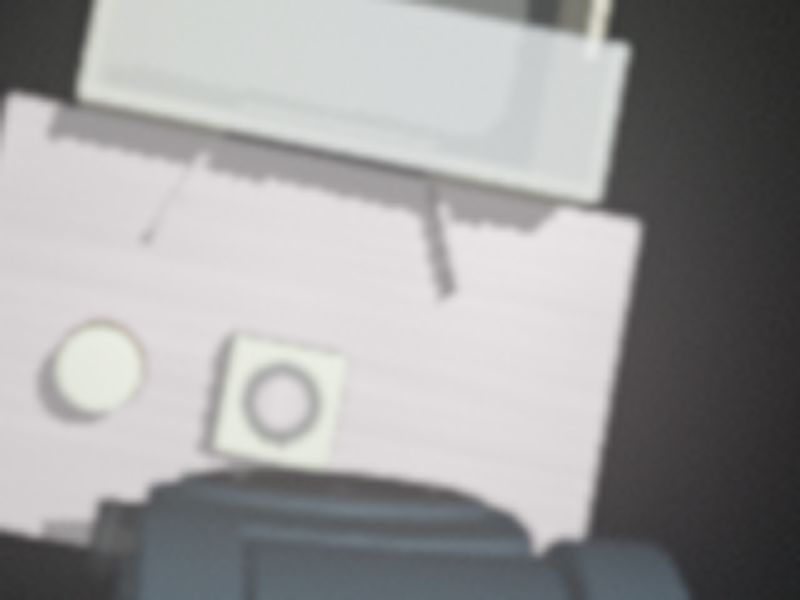

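The cartridge is centred at (282,402), square and on the mid-line between the guides. The guides' inner ends are at (205,155) and (433,190). The gripper is behind it and nothing else has moved.

drive_tool(deltas=[{"linear": [-8, 0, 0], "yaw": 0, "claw": 215}, {"linear": [-8, 0, 0], "yaw": 0, "claw": 215}, {"linear": [-5, 0, 0], "yaw": 0, "claw": 215}, {"linear": [-5, 0, 0], "yaw": 0, "claw": 215}, {"linear": [-5, 0, 0], "yaw": 0, "claw": 215}, {"linear": [-5, 0, 0], "yaw": 0, "claw": 215}, {"linear": [-6, 0, 0], "yaw": 0, "claw": 215}, {"linear": [-6, 0, 0], "yaw": 0, "claw": 215}, {"linear": [-6, 0, 0], "yaw": 0, "claw": 215}, {"linear": [-6, 0, 0], "yaw": 0, "claw": 215}, {"linear": [-6, 0, 0], "yaw": 0, "claw": 215}, {"linear": [-6, 0, 0], "yaw": 0, "claw": 215}, {"linear": [-6, 0, 0], "yaw": 0, "claw": 215}, {"linear": [-6, 0, 0], "yaw": 0, "claw": 215}, {"linear": [-5, 0, 0], "yaw": 0, "claw": 215}, {"linear": [-3, 0, 0], "yaw": 0, "claw": 215}, {"linear": [0, 0, 0], "yaw": 0, "claw": 215}])

```text
time: 9.85
ee_pos: [0.5183, -0.0374, 0.0893]
tool_rot: [0.0, 0.087, 0.996, -0.0]
ft_force: [-0.7, 0.1, -0.8]
opening: 0.0136
finger_force: 0.0
```

```bash
python3 look.py d
```

```text
t 9.85 chute xy mm [-63.1   1.8] z 89.3 tool y off chute y 0.0005 open 13.6 F [-0.7  0.1 -0.8]
```

View pics/d.png

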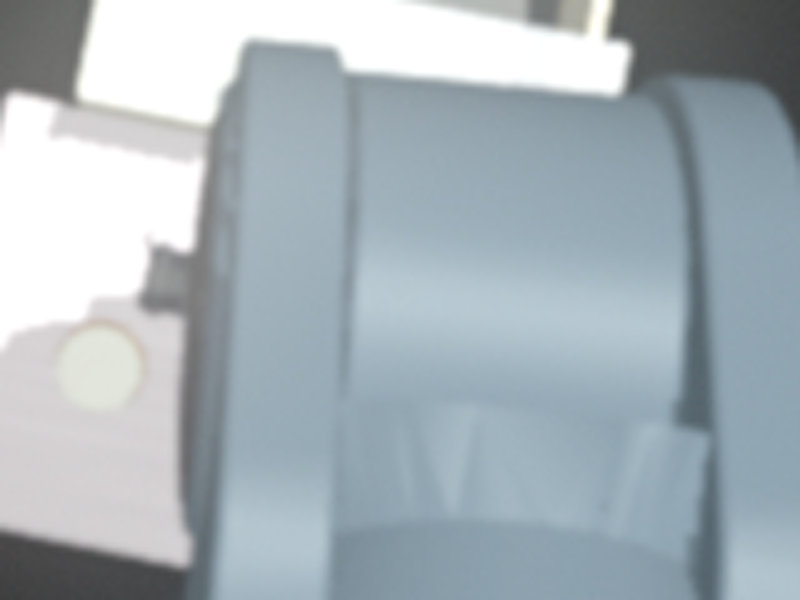

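The arm hides the cartridge, and the jar at (100,368) hasn't moved. I'll go on with the final push and check with the scene and wrist cameras.

drive_tool(deltas=[{"linear": [-5, 0, 0], "yaw": 0, "claw": 215}, {"linear": [-6, 0, 0], "yaw": 0, "claw": 215}, {"linear": [-6, 0, 0], "yaw": 0, "claw": 215}, {"linear": [-6, 0, 0], "yaw": 0, "claw": 215}, {"linear": [-7, 0, 0], "yaw": 0, "claw": 215}, {"linear": [-8, 0, 0], "yaw": 0, "claw": 215}, {"linear": [-8, 0, 0], "yaw": 0, "claw": 215}, {"linear": [0, 0, 0], "yaw": 0, "claw": 215}, {"linear": [0, 0, 0], "yaw": 0, "claw": 215}])

```text
time: 10.8
ee_pos: [0.5634, -0.0453, 0.0891]
tool_rot: [0.0, 0.087, 0.996, -0.0]
ft_force: [-0.7, 0.7, 0.1]
opening: 0.0136
finger_force: 0.0
```

```bash
python3 -c "
from h import *
pose()
a=viewer.snapshot('scene')[140:300,130:280];b=viewer.snapshot('wrist')
a=cv2.resize(a,(400,427),interpolation=cv2.INTER_CUBIC);b=cv2.resize(b,(400,300))
b=np.vstack([b,np.zeros((127,400,3),np.uint8)]);cv2.imwrite('pics/e.png',np.hstack([a,b])[:,:,::-1])"
```

```text
t 10.80 chute xy mm [-17.3   1.8] z 89.1 tool y off chute y 0.0005 open 13.6 F [-0.7  0.7  0.1]
```

View pics/e.png

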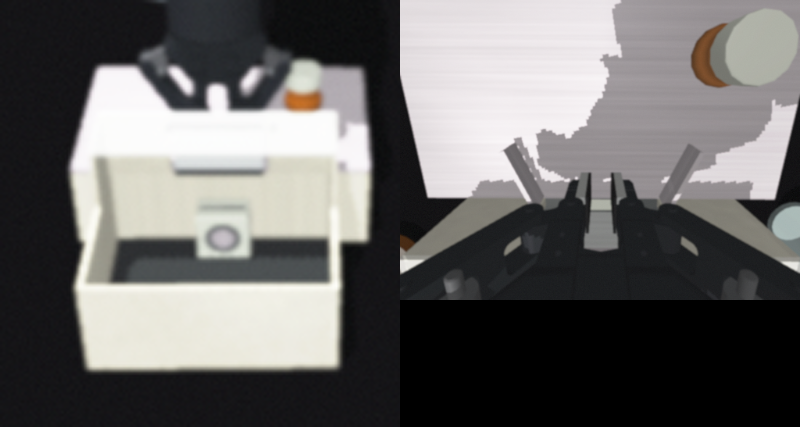

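The cartridge has tipped over into the box; its top disc now faces the camera at (222,238) in the left half. Next I draw back along the tray, then up.

drive_tool(deltas=[{"linear": [15, 0, 0], "yaw": 0, "claw": 215}, {"linear": [25, 0, 0], "yaw": 0, "claw": 215}, {"linear": [30, 0, 0], "yaw": 0, "claw": 215}, {"linear": [30, 0, 0], "yaw": 0, "claw": 215}, {"linear": [30, 0, -10], "yaw": 0, "claw": 215}, {"linear": [30, 0, -30], "yaw": 0, "claw": 215}, {"linear": [20, 0, -30], "yaw": 0, "claw": 215}, {"linear": [0, 0, -30], "yaw": 0, "claw": 215}, {"linear": [0, 0, -20], "yaw": 0, "claw": 215}, {"linear": [0, 0, 0], "yaw": 0, "claw": 215}, {"linear": [0, 0, 0], "yaw": 0, "claw": 215}, {"linear": [0, 0, 0], "yaw": 0, "claw": 215}, {"linear": [0, 0, 0], "yaw": 0, "claw": 215}])

```text
time: 12.2
ee_pos: [0.3852, -0.0141, 0.2083]
tool_rot: [-0.001, 0.087, 0.996, -0.0]
ft_force: [0.1, -0.1, -0.2]
opening: 0.0135
finger_force: 0.0
```

```bash
python3 -c "
from h import *
pose()
a=viewer.snapshot('scene')[140:300,130:280];b=viewer.snapshot('top')[90:310,180:400]
a=cv2.resize(a,(400,427),interpolation=cv2.INTER_CUBIC);b=cv2.resize(b,(400,400))
b=np.vstack([b,np.zeros((27,400,3),np.uint8)]);cv2.imwrite('pics/f.png',np.hstack([a,b])[:,:,::-1])"
```

```text
t 12.20 chute xy mm [-198.2    1.6] z 208.3 tool y off chute y 0.0005 open 13.5 F [ 0.1 -0.1 -0.2]
```

View pics/f.png

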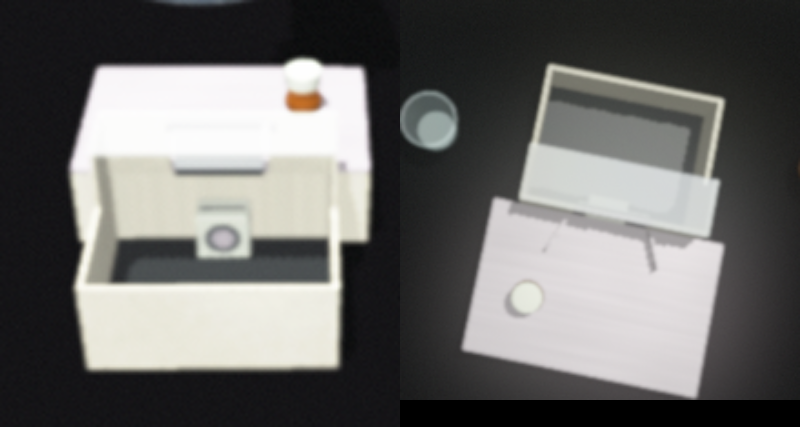

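The cartridge stands on its side on the box floor against the front wall, at (222,232) on the left. The tray holds only the jar. I'll compare the flap region with the first picture, then hand in.

```bash
python3 -c "
from h import *
a=cv2.imread('pics/scene0.png')[:,:,::-1].astype(int);b=viewer.snapshot('scene').astype(int)
d=abs(a-b).mean(2)
print('flap',d[185:206,190:235].mean(),d[185:206,190:235].max(),'bottle',d[215:275,75:115].mean(),'beaker',d[212:260,292:330].mean())
r_,c_=np.where(d[150:290,150:290]>25);print('changed rows/cols',r_.min()+150,r_.max()+150,c_.min()+150,c_.max()+150)
print(np.round(d[185:240:3,195:230:4]))
for q in ['cartridge_center','flap','jar_at','beaker','reagent']: print(q,finder.recognise(q,'scene')[:1])"
```

```text
flap 0.29523809523809524 2.6666666666666665 bottle 0.9605555555555554 beaker 0.8580043859649122
changed rows/cols 168 237 173 224
[[  0.   0.   0.   0.   0.   0.   0.   0.   0.]
 [  1.   0.   0.   0.   0.   0.   0.   0.   0.]
 [  0.   0.   0.   0.   0.   0.   0.   0.   0.]
 [  0.   0.   0.   0.   0.   0.   0.   0.   1.]
 [  0.   0.   0.   0.   0.   0.   0.   0.   0.]
 [  0.   0.   1.   0.   1.   1.   0.   0.   0.]
 [  0.   1.   1.   2.   1.   1.   1.   0.   0.]
 [  1.   0.   1.   1.   1.   2.   1.   0.   2.]
 [  0.   1.   0.   1.   0.   1.   0.   0.   1.]
 [  0.   1.   0.   0.   0.   0.   0.   1.   2.]
 [  1.   1.   3.  11.   9.  11.  10.   9.   1.]
 [  1.   1.   9.  40.  32.  32.  32.  18.   1.]
 [  2.   1.   6.  12.  14.  12.  11.  16.   0.]
 [  1.   0.   3.   7.  38.  41.   7.  11.   1.]
 [  0.   0.   3.  31.  26.  26.  33.   4.   1.]
 [  2.   3.  64.  97. 122. 126.  87. 104.   1.]
 [  1.   1.  62. 163. 107. 108. 163. 119.   2.]
 [  2.   0.  29.  98.  98.  89.  88.  55.   3.]
 [  1.   1.   1.   0.   1.   2.   1.   0.   1.]]
cartridge_center [{'pixel': [223.7, 212.6], 'conf': 0.96}]
flap [{'pixel': [200.8, 207.6], 'conf': 0.66}]
jar_at [{'pixel': [170.3, 241.8], 'conf': 0.79}]
beaker [{'pixel': [236.9, 312.1], 'conf': 0.82}]
reagent [{'pixel': [250.2, 94.2], 'conf': 0.67}]
```

The flap region matches the first picture, so it is shut, and nothing else has moved.

```bash
python3 -c "
from h import *
print(ticket.hand_in())"
```

```text
the job is handed in; nothing more can be done
None
```

I pushed the cartridge through the flap and it dropped into the box, standing on its side. The flap swung shut, the jar, beaker and bottle stayed where they were, and I handed the job in at about 12 s on the robot's clock (limit 51 s).

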